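# Finish the stack of tapered ingots on the pallet

### The arm

A 6-joint arm with a two-finger parallel gripper is mounted at the origin on a cart in front of the work surface, level with it; the furniture and walls round the work are solid. World frame = base frame: x ahead of the robot, y to its left, z up, the work surface at z = 0. Lengths are in m, angles in rad, forces in N, time in s.
With the tool pointing down it reaches from about 0.35 to 1 m from the base axis. Payload 7.1 kg.
Tool frame: the origin (TCP) lies between the finger pads; the fingertips stand 22 mm ahead of it and the grasp point (between the pads) lies 3 mm ahead of it; z points along the fingers, y is the line along which they close (so a half turn about z gives the same grasp; the last joint's range is limited). The gripper opens to 85 mm and grips with 20 to 120 N. Pads are 22 mm wide; open, the fingers measure 114 mm over their backs; the gripper's body (76 mm by 85 mm) begins 54 mm behind the grasp point. The pads swing forward as they close: fully open they stand 13 mm farther back than shut.
Start: joints at [-1.214, 0.423, 1.63, -0, 1.089, -0.019], TCP at [0.229, -0.581, 0.253] pointing down, gripper open.
Joint ranges: [-3, 3], [-0.9, 2.11], [0.09, 2.58], [-1.31, 4.45], [0.11, 2.69], [-2.54, 2.54]. Speed limits (rad/s): [2.39, 2.39, 3.01, 3.14, 3.14, 3.14].

### API

Orientations are given as a rotation vector (axis times angle).
In Python, from rig import manip gives the robot as it stands. The module is installed in compiled form; this text tells all that it offers. Calls block until the motion is done:
- manip.move_to(position, orientation): joint-space move of the TCP to a pose.
- manip.servo_line(position, orientation=None, rate=0.15): straight line of the TCP; orientation=None keeps the orientation; rate is the mean speed in m/s.
- manip.set_joints(angles): joint-space move.
- manip.command_gripper(opening, f_grip=None): finger opening in m; f_grip is the grip in N (None keeps the last); returns when the fingers have stopped.
- manip.hold(seconds).
- manip.solve_ik(position, orientation): joint angles nearest the present ones, or None.
- manip.camera(name): name is "scene" or "top"; returns a dict with "image" (384x512x3 uint8, red, green, blue), "fx", "fy", "cx", "cy" (pixels), "k1" (the pictures are not rectified: a ray, as slopes to the right and down, at radius r is drawn at 1 + k1 r^2 times it, then the intrinsics apply), "cam_to_world" (4x4, takes a point from camera to world coordinates). Camera axes: x right, y down, z forward; pixel columns grow to the right and rows downward; lengths in m; the calibration is good to about 2 mm. A picture is of the moment at which its call begins. There is no depth.
A pose or a line that the arm cannot do raises manip.IKError and nothing moves.
- manip.sign_off(): hands the job in; it is judged then, once.
Readings, each from a call of its own:
- manip.get_time(): time.
- manip.get_joint_positions(): joint angles.
- manip.get_joint_vel(): joint speeds.
- manip.get_tau(): joint torques, N m.
- manip.get_position(): TCP position.
- manip.get_ee_rot(): TCP orientation.
- manip.get_contact_force(): force on the tool from outside, world axes, zero at the start.
- manip.get_torque(): the same for the moment, N m.
- manip.get_width(): finger opening in m.
- manip.get_grip_force(): force on a finger pad.
Only numpy, scipy, OpenCV 4.12 (cv2) and the standard library are available. Lean on these libraries where they do the work, as an engineer would, in place of code of your own. Each camera call takes 0.05 s, during which the arm holds its last target. There are 200 camera calls.

### The job

Finish the stack of cast ingots on the small pallet. Push the ingot already there up against its lip and lay the grey ingot from the sloping rack broad face down parallel to it, up against the other lip; press the brass one narrow face down into the gap between them until it sits on the deck, its top flush with theirs; then lay the copper one broad face down, crosswise and centred on top. Leave the other things on the desk where they are.

Things in the scene. Friction and masses are not known exactly. Their poses are not given: they have to be found in the camera images.
- pallet: fixed pallet, plywood deck 83 x 54 mm. Origin on the desk under its middle; deck top at z = 16 mm. Steel lips 6 mm high along y, inner faces at x = -36.5 and +36.5 mm; open at the y ends, where ingots overhang 6 mm. Ingots lie along y, 3 mm to spare in all: finished middles at x = -23.5 (first), 0 (brass), +23.5 mm (grey), y = 0, z = 28; copper at x = y = 0, z = 52 mm, along x
- rack: fixed rack: a 54 mm wide plate sloping up at 30 degrees towards its own +x; its face looks up and to its own -x, away from the robot. Three 6 mm ledges, 42 mm apart up the slope, each carry an ingot lying along the rack's y, overhanging 6 mm at each end. Origin on the desk under its middle; 90 mm high. Keep the wrist between the microscope (left) and the wall shelf (right, 0.26 m up)
- first_ingot: bright grey aluminium cast bar, trapezoid section: 66 mm long, 24 mm high, broad face 26 mm, opposite narrow face 18 mm wide, 0.1 to 0.16 kg. Origin at its middle, 12 mm from both faces; y = long axis (flat parallel ends 66 mm apart: grip there), z points from broad to narrow face. It lies broad face down on the pallet beside the lip at the pallet's -x end, loose, up to 4 mm off that lip; left there, the brass one jams proud in the narrowed gap
- grey_ingot: bright grey aluminium cast bar, trapezoid section: 66 mm long, 24 mm high, broad face 26 mm, opposite narrow face 18 mm wide, 0.1 to 0.16 kg. Origin at its middle, 12 mm from both faces; y = long axis (flat parallel ends 66 mm apart: grip there), z points from broad to narrow face. It lies on the top ledge of the rack, broad face on the plate, narrow face outwards
- brass_ingot: yellow brass-coloured cast bar, trapezoid section: 66 mm long, 24 mm high, broad face 26 mm, opposite narrow face 18 mm wide, 0.1 to 0.16 kg. Origin at its middle, 12 mm from both faces; y = long axis (flat parallel ends 66 mm apart: grip there), z points from broad to narrow face. It lies on the middle ledge of the rack, narrow face on the plate, broad face outwards
- copper_ingot: reddish copper-coloured cast bar, trapezoid section: 66 mm long, 24 mm high, broad face 26 mm, opposite narrow face 18 mm wide, 0.1 to 0.16 kg. Origin at its middle, 12 mm from both faces; y = long axis (flat parallel ends 66 mm apart: grip there), z points from broad to narrow face. It lies on the lowest ledge of the rack, broad face on the plate, narrow face outwards
- coverslip_box: small white box, 29 x 29 x 17 mm; a bystander, origin at its underside
- vial_0: glass vial with pink contents and white cap, 22 mm across, 52 mm tall; a bystander, origin at its underside
- petri_0: petri dish, 58 mm across, 16 mm high; a bystander, origin at its underside
- slide_mailer_1: green slide mailer, 34 x 84 x 15 mm; a bystander, origin at its underside

How it is judged:
At the end, for the whole second after the job is handed in: On the pallet, at rest: first and grey ingots broad face down along its lips, brass narrow face down between (all within 3.5 mm across, 10 mm along, 2 mm in height, parallel to 7 degrees); copper broad face down on top, level, crosswise to 9 degrees, centred to 12 mm, height to 2.5 mm (x of first_ingot in the frame of pallet between -0.027 and -0.02 m and y of first_ingot in the frame of pallet between -0.01 and 0.01 m and z of first_ingot in the frame of pallet between 0.026 and 0.03 m and angle between the y axis of each of first_ingot, grey_ingot, brass_ingot and the y axis of pallet, either way round below 0.12 rad and x of grey_ingot in the frame of pallet between 0.02 and 0.027 m and y of grey_ingot in the frame of pallet between -0.01 and 0.01 m and z of grey_ingot in the frame of pallet between 0.026 and 0.03 m and x of brass_ingot in the frame of pallet between -0.0035 and 0.0035 m and y of brass_ingot in the frame of pallet between -0.01 and 0.01 m and z of brass_ingot in the frame of pallet between 0.026 and 0.03 m and x of copper_ingot in the frame of pallet between -0.012 and 0.012 m and y of copper_ingot in the frame of pallet between -0.012 and 0.012 m and z of copper_ingot in the frame of pallet between 0.0495 and 0.0545 m and angle between the y axis of copper_ingot and the x axis of pallet, either way round below 0.15 rad and angle between each of first_ingot, grey_ingot, copper_ingot's own z axis and vertical below 0.06 rad and angle between brass_ingot's own z axis and vertical above 3.08 rad and linear speed of each of first_ingot, grey_ingot, brass_ingot, copper_ingot below 0.02 m/s); the robot touches nothing.
It fails at once if the coverslip box is knocked or moved more than 25 mm (distance of coverslip_box from where it was at the start of the episode above 0.025 m).
It fails at once if the vial is knocked or moved more than 25 mm (distance of vial_0 from where it was at the start of the episode above 0.025 m).
It fails at once if the petri dish is knocked or moved more than 25 mm (distance of petri_0 from where it was at the start of the episode above 0.025 m).
It fails at once if the slide mailer is knocked or moved more than 25 mm (distance of slide_mailer_1 from where it was at the start of the episode above 0.025 m).
It also fails if it takes over 72 s, if anything falls off the work surface, if the arm or the gripper's body presses on something with over 40 N, if the wrist force passes 120 N, or if a joint passes its speed limit or range.

## Working session

There is one attempt and no reset: what is moved stays moved. The work goes in short steps, each a Python script; the robot and the scene stay as the last script left them, time stands still between calls to the robot, and variables do not carry over. Pictures are saved under pics/ and viewed, at most 10 in all, crops included, and the job is handed in when it is done.

```bash
mkdir -p pics; python3 - <<'E'
from rig import manip
import cv2,numpy as np
for n in("scene","top"):
    c=manip.camera(n); cv2.imwrite(f"pics/{n}0.png",cv2.resize(c["image"][:,:,::-1],(800,600),interpolation=cv2.INTER_CUBIC))
    np.save(f"{n}0.npy",c["image"])
    print(n,c["fx"],c["fy"],c["cx"],c["cy"],c["k1"]);print(c["cam_to_world"].round(4))
print(manip.get_time(),manip.get_ee_rot(),manip.get_width())
E
```

```text
scene 461.23075529202134 461.23075529202134 255.49013288643394 188.743178275941 -0.13676290233676824
[[ 0.9597  0.233  -0.1572  0.6459]
 [ 0.2807 -0.7682  0.5754 -0.3668]
 [ 0.0133 -0.5963 -0.8026  0.7848]
 [ 0.      0.      0.      1.    ]]
top 348.924621597146 348.924621597146 257.34986210515194 193.38529518640695 -0.1033580038955711
[[-1.900e-03 -9.931e-01  1.174e-01  4.318e-01]
 [-9.997e-01 -9.000e-04 -2.370e-02  1.267e-01]
 [ 2.370e-02 -1.174e-01 -9.928e-01  9.187e-01]
 [ 0.000e+00  0.000e+00  0.000e+00  1.000e+00]]
0.1 [-3.08489391e+00 -5.86544671e-01  3.93910633e-04] 0.08514074211378063
```

View pics/scene0.png

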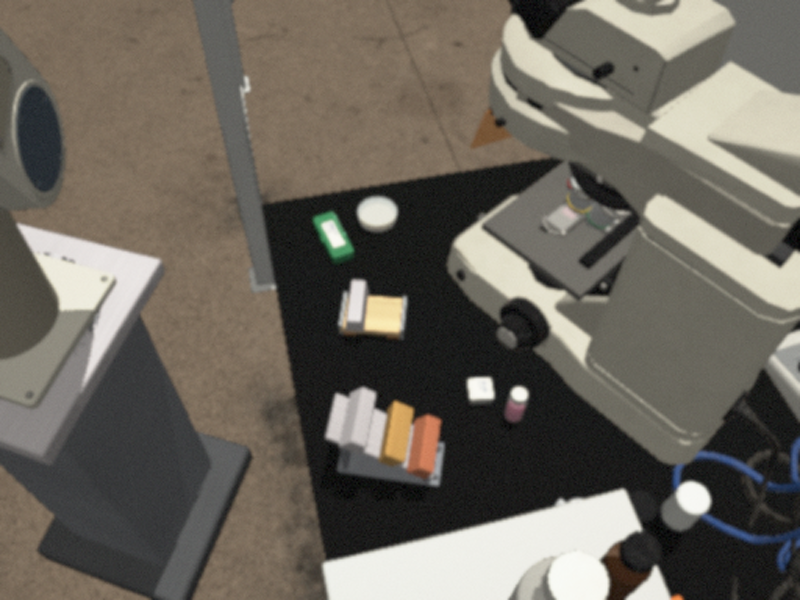

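View pics/top0.png

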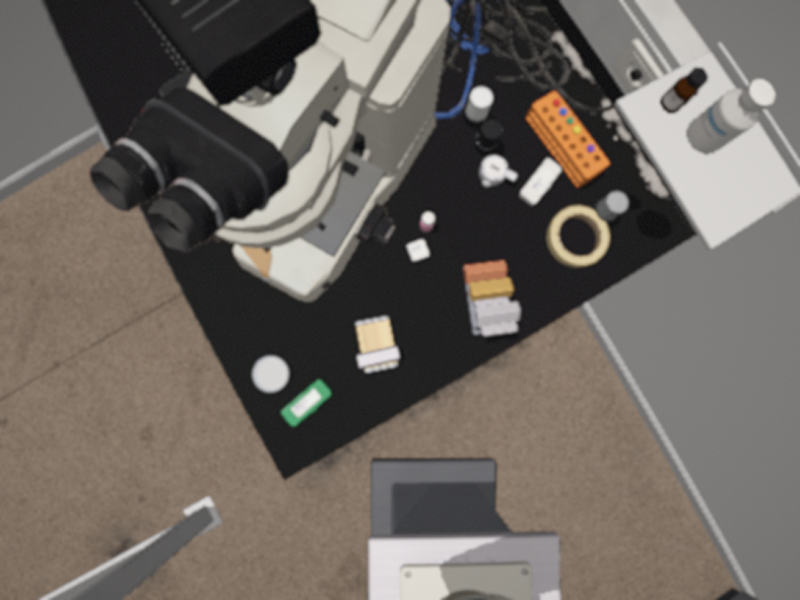

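The scene view shows the pallet at (375,310) and the rack at (390,440). In the top view they are at (377,343) and (492,300). The rack rises towards the robot, with grey nearest, then brass, then copper. I'll enlarge both for corner picking.

```bash
python3 - <<'E'
import cv2,numpy as np
s=np.load("scene0.npy")[:,:,::-1];t=np.load("top0.npy")[:,:,::-1]
def crop(im,x,y,w,h,k):
    return cv2.resize(im[y:y+h,x:x+w],None,fx=k,fy=k,interpolation=cv2.INTER_CUBIC)
# scene rack 205..290 x 240..315 ; pallet 210..265 x 172..222
a=crop(s,205,242,80,72,5); b=crop(s,210,170,80,48,5)
c=crop(t,285,160,60,60,6.6); d=crop(t,220,195,60,48,6.6)
# a:400x360 b:400x240 c:396x396 d:396x317
def tile(l,r):
    W=max(l.shape[1],r.shape[1]);return np.vstack([cv2.copyMakeBorder(i,0,0,0,W-i.shape[1],0) for i in(l,r)])
A=tile(a,b)
C=cv2.resize(tile(crop(t,285,160,60,50,6.6),crop(t,220,198,60,40,6.6)),None,fx=1,fy=1)
H=600;A=A[:H];C=C[:H];C=cv2.copyMakeBorder(C,0,H-C.shape[0],0,0,cv2.BORDER_CONSTANT)
cv2.imwrite("pics/crops.png",np.hstack([A,C]));print(A.shape,C.shape)
E
```

```text
(600, 400, 3) (600, 396, 3)
```

View pics/crops.png

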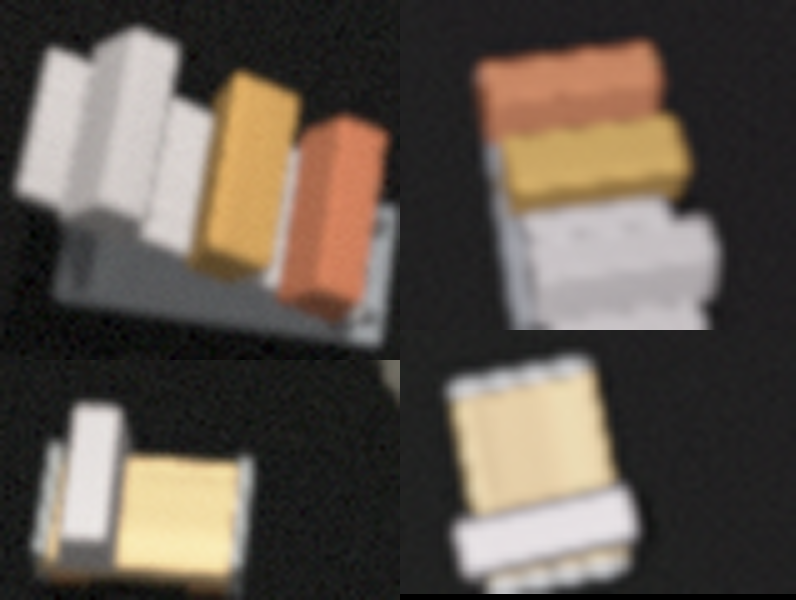

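The crops show clear coloured silhouettes. In the scene crop, brass spans (195-300, 70-280) and copper (280-388, 113-320). The pallet deck is pale yellow, with the first ingot near its robot-side lip. I'll fit prism models to the colour masks in both cameras.

```bash
cat > vis.py <<'E'
import numpy as np,cv2
from scipy.spatial.transform import Rotation as R
CAM={"scene":(461.2308,255.4901,188.7432,-0.136763,np.array([[.9597,.233,-.1572,.6459],[.2807,-.7682,.5754,-.3668],[.0133,-.5963,-.8026,.7848]])),
"top":(348.9246,257.3499,193.3853,-0.103358,np.array([[-.0019,-.9931,.1174,.4318],[-.9997,-.0009,-.0237,.1267],[.0237,-.1174,-.9928,.9187]]))}
def proj(n,P):
    f,cx,cy,k,T=CAM[n]; p=(np.atleast_2d(P)-T[:,3])@T[:,:3]; s=p[:,:2]/p[:,2:]
    return s*(1+k*(s**2).sum(1,keepdims=True))*f+[cx,cy]
V=np.array([[sx*(13 if z<0 else 9),y,z] for z in(-12,12) for sx in(-1,1) for y in(-33,33)])*1e-3
def onray(n,uv,z):
    from scipy.optimize import least_squares
    return least_squares(lambda p:proj(n,[p[0],p[1],z])[0]-uv,[.5,0]).x
def mask(n,polys,k=8):
    """coverage 384x512 of union of convex hulls"""
    return None
def cover(pts,box,k=6):
    x,y,w,h=box; q=((pts-[x,y]+.5)*k-.5)
    m=np.zeros((h*k,w*k),np.uint8); cv2.fillConvexPoly(m,cv2.convexHull((q*16).round().astype(np.int32)),1,shift=4)
    return m.astype(bool)
def down(m,k=6): return cv2.resize(m.astype(np.float32),None,fx=1/k,fy=1/k,interpolation=cv2.INTER_AREA)
E
cat > fit.py <<'E'
from vis import *
from scipy.optimize import minimize
I={n:cv2.GaussianBlur(np.load(n+"0.npy"),(0,0),.6).astype(float) for n in CAM}
RB={"scene":(205,242,80,72),"top":(285,160,70,60)}; PB={"scene":(208,170,62,50),"top":(220,195,50,50)}
def cut(n,b): x,y,w,h=b[n]; return I[n][y:y+h,x:x+w]
def classes(c):
    r,g,b=c[...,0],c[...,1],c[...,2]; m=r.clip(50)
    return (r-b)/m,(r-g)/m,r
obs={}
for n in CAM:
    s,h,r=classes(cut(n,RB)); col=(s>.3)&(r>60); obs[n]=(col&(h<.28),col&(h>=.28))
    s,h,r=classes(cut(n,PB)); obs[n]+=((s>.17)&(r>80),r>80)
    print(n,[int(o.sum()) for o in obs[n]])
def rotr(yaw,flip=0):
    # rack frame: x up-slope horizontally; plate normal up & -x
    Rr=R.from_euler('z',yaw)*R.from_euler('y',-30,degrees=True)
    return Rr*R.from_euler('y',180,degrees=True) if flip else Rr
def cost_r(p,verb=0):
    yaw=p[0]; c=p[1:4]*1e-3; b=p[4:7]*1e-3; J=0
    for n in p_c:
        d=np.array(p[7:9]) if n=="scene" and len(p)>7 else 0
        C=cover(proj(n,rotr(yaw).apply(V)+c)+d,RB[n]); B=cover(proj(n,rotr(yaw,1).apply(V)+b)+d,RB[n])
        if n=="scene": B=B&~C
        else: C=C&~B
        j=((down(B)-obs[n][0])**2).sum()+((down(C)-obs[n][1])**2).sum(); J+=j
        if verb: print(n,j)
    return J
def cost_p(p,verb=0):
    x,y,yaw,fx,fy,fyaw=p[:6]; J=0; Rp=R.from_euler('z',yaw)
    D=np.array([[sx*36.5,sy*27,16] for sx in(-1,1) for sy in(-1,1)])*1e-3
    for n in p_c:
        d=np.array(p[6:8]) if n=="scene" and len(p)>6 else 0
        d0=cover(proj(n,Rp.apply(D)+[x*1e-3,y*1e-3,0])+d,PB[n])
        F=cover(proj(n,(Rp*R.from_euler('z',fyaw)).apply(V)+Rp.apply([fx*1e-3,fy*1e-3,.028])+[x*1e-3,y*1e-3,0])+d,PB[n])
        # far lip hides nothing much; lips excluded from yellow
        L=[cover(proj(n,Rp.apply(np.array([[s*q,sy*27,z] for q in(36.5,41.5) for sy in(-1,1) for z in(0,22)])*1e-3)+[x*1e-3,y*1e-3,0])+d,PB[n]) for s in(-1,1)]
        Y=d0&~F&~L[0]&~L[1]; A=d0|F|L[0]|L[1]
        j=((down(Y)-obs[n][2])**2).sum()+((down(A)-obs[n][3])**2).sum(); J+=j
        if verb: print(n,j)
    return J
def opt(f,x0,st):
    for k in range(3):
        S=np.array([x0]+[np.array(x0)+np.eye(len(x0))[i]*st[i]*.5**k for i in range(len(x0))])
        x0=minimize(f,x0,method="Nelder-Mead",options=dict(initial_simplex=S,maxfev=900,xatol=1e-3,fatol=1e-2)).x
    return x0
pc=onray("top",[242,219],.02)*1e3; rc=onray("top",[311,173],.03)*1e3; rb=onray("top",[314,184],.05)*1e3
print("init",pc,rc,rb)
for p_c in (["top"],["scene"],["top","scene"]):
    P=opt(cost_p,[pc[0],pc[1],.15,-22,0,0]+([0,0] if len(p_c)>1 else []),[6,6,.1,3,3,.05,1,1]); print(p_c,"pallet",P.round(3)); cost_p(P,1)
off=P[6:8]
p_c=["top","scene"]
for d0 in (None,):
    Q=opt(cost_r,[3.25,rc[0],rc[1],28,rb[0],rb[1],50,*off],[.1,6,6,6,6,6,6,1,1]); print("rack",Q.round(3)); cost_r(Q,1)
    e=R.from_euler('z',-Q[0]).apply(Q[4:7]-Q[1:4]); print("brass-copper in rack frame",e,"upslope",e@[np.cos(np.pi/6),0,.5],"normal",e@[-.5,0,np.cos(np.pi/6)])
np.save("fit.npy",np.r_[P[:8],Q])
E
python3 fit.py
```

```text
scene [687, 637, 660, 1187]
top [351, 348, 413, 855]
init [471.70514401 144.79854779] [590.37882893 -34.21426764] [558.57796569 -37.65456954]
['top'] pallet [ 4.70596e+02  1.48724e+02  2.03000e-01 -2.33380e+01  1.57900e+00
  1.50000e-02]
top 140.78395
['scene'] pallet [ 4.70361e+02  1.46572e+02  1.58000e-01 -2.41720e+01  2.49000e-01
  4.00000e-02]
scene 266.0625
['top', 'scene'] pallet [ 4.70824e+02  1.47859e+02  1.89000e-01 -2.37210e+01  1.63600e+00
  1.20000e-02 -3.13000e-01 -1.10000e-02]
top 143.17747
scene 267.69058
rack [  3.262 590.266 -30.703  40.905 554.828 -36.147  60.96   -0.68   -3.394]
top 60.90741
scene 145.83025
brass-copper in rack frame [35.83521313  1.13751842 20.05483074] upslope 41.061620293899395 normal -0.549613677544622
```

```bash
sed -i '/^for p_c in/,$d' fit.py; cat >> fit.py <<'E'
if __name__=="__main__":
    for p_c in (["top","scene"],):
        for off in ([],):
            Q=opt(cost_r,[3.26,590,-32,30,555,-36,50,*off],[.1,6,6,6,6,6,6]); print("rack",Q.round(3)); cost_r(Q,1)
            e=R.from_euler('z',-Q[0]).apply(Q[4:7]-Q[1:4]); print("diff",e,"upslope",e@[np.cos(np.pi/6),0,.5],"normal",e@[-.5,0,np.cos(np.pi/6)])
    P=[470.6,147.6,.185,-23.7,1,.012]
    ims=[]
    for n in CAM:
        for b,k in((RB,5),(PB,6)):
            x,y,w,h=b[n]; im=cv2.resize(np.load(n+"0.npy")[y:y+h,x:x+w,::-1],None,fx=k,fy=k,interpolation=cv2.INTER_CUBIC)
            def draw(pts,col):
                q=((pts-[x,y]+.5)*k-.5).round().astype(int)
                for i in range(8):
                    for j in range(i):
                        if bin(i^j).count('1')==1: cv2.line(im,tuple(map(int,q[i])),tuple(map(int,q[j])),col,1)
            if b is RB:
                draw(proj(n,rotr(Q[0]).apply(V)+Q[1:4]*1e-3),(0,255,0)); draw(proj(n,rotr(Q[0],1).apply(V)+Q[4:7]*1e-3),(255,0,0))
                g=Q[1:4]+R.from_euler('z',Q[0]).apply([84*np.cos(np.pi/6),0,42]); draw(proj(n,rotr(Q[0]).apply(V)+g*1e-3),(0,0,255)); print("grey",g)
            else:
                Rp=R.from_euler('z',P[2]);o=np.array([P[0],P[1],0])*1e-3
                draw(proj(n,(Rp*R.from_euler('z',P[5])).apply(V)+Rp.apply([P[3]*1e-3,P[4]*1e-3,.028])+o),(0,0,255))
                draw(proj(n,Rp.apply(np.array([[sx*36.5,sy*27,z] for z in(16,22) for sx in(-1,1) for sy in(-1,1)])*1e-3)+o),(0,255,0))
            ims.append(cv2.copyMakeBorder(im,0,max(0,300-im.shape[0]),0,max(0,400-im.shape[1]),0)[:300,:400] if b is PB else cv2.copyMakeBorder(cv2.resize(im,None,fx=.83,fy=.83),0,300,0,400,0)[:300,:400])
    cv2.imwrite("pics/ov1.png",np.vstack([np.hstack(ims[:2]),np.hstack(ims[2:])]))
E
python3 fit.py
```

```text
scene [687, 637, 660, 1187]
top [351, 348, 413, 855]
init [471.70514401 144.79854779] [590.37882893 -34.21426764] [558.57796569 -37.65456954]
rack [  3.26  588.02  -29.103  50.462 553.333 -34.72   70.015]
top 62.11111
scene 153.53395
diff [35.10742924  1.48589938 19.5529224 ] upslope 40.180386785746336 normal -0.6203871014300194
grey [515.78200356 -37.68410735  92.46244864]
grey [515.78200356 -37.68410735  92.46244864]
```

View pics/ov1.png

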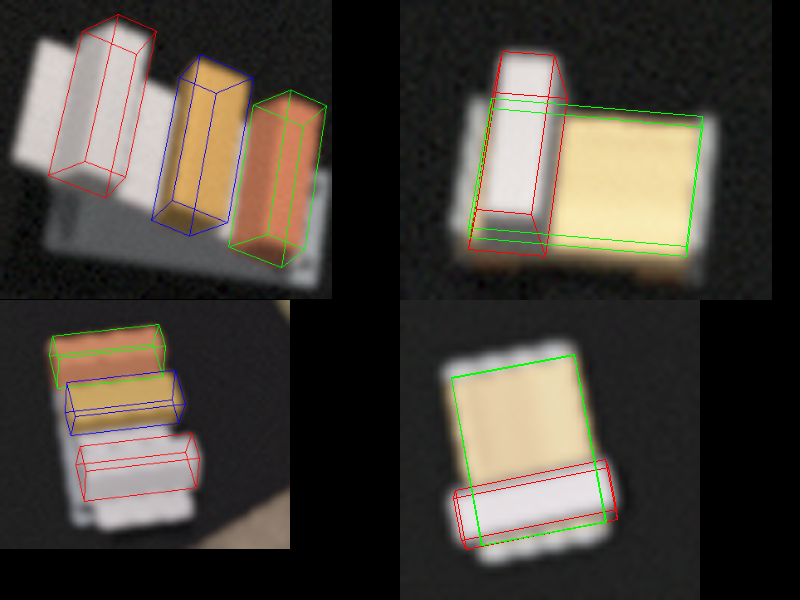

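```bash
cat > tri.py <<'E'
from vis import *
from scipy.optimize import least_squares
S=lambda X,Y:np.array([205+(X+.5)/5-.5,242+(Y+.5)/5-.5])
T=lambda X,Y:np.array([285+(X+.5)/4.15-.5,160+(Y-300+.5)/4.15-.5])
for nm,s,t in [("plate top -y",S(17,192),T(193,519)),("plate top +y",S(48,48),T(97,530))]:
    r=least_squares(lambda p:np.r_[proj("scene",p)[0]-s,proj("top",p)[0]-t],[.5,-.05,.09]);print(nm,r.x.round(4),r.fun.round(2))
    print(" at z=.09: scene",onray("scene",s,.09).round(4),"top",onray("top",t,.09).round(4))
print("bottom back corner z0",onray("scene",S(57,300),0.).round(4),"front",onray("scene",S(383,347),0.).round(4))
E
python3 tri.py
cat >> fit.py <<'E'
    for z in (36,40,44,48,52):
        for off in([],[0,0]):
            f=lambda q:cost_r(np.r_[q[:3],z,q[3:6],q[6:]])
            Q=opt(f,[3.26,590,-32,555,-36,z+20,*off],[.1,6,6,6,6,6,1,1]);print(z,Q.round(2),round(f(Q),1))
E
python3 fit.py | tail -10
```

```text
plate top -y [ 0.4861 -0.07    0.0874] [-0.6   0.05 -0.37 -0.8 ]
 at z=.09: scene [ 0.4876 -0.0707] top [ 0.484  -0.0702]
plate top +y [ 0.4784 -0.0147  0.0856] [-0.12  0.01 -0.07 -0.15]
 at z=.09: scene [ 0.4797 -0.0168] top [ 0.4778 -0.0141]
bottom back corner z0 [ 0.4953 -0.0686] front [ 0.6127 -0.0522]
40 [  3.26 590.59 -29.92 554.9  -36.08  61.23  -0.92  -3.29] 210.2
44 [  3.26 588.03 -26.96 553.23 -34.39  69.86] 233.4
44 [ 3.2700e+00  5.8868e+02 -2.7440e+01  5.5367e+02 -3.4740e+01  6.8430e+01
 -2.6000e-01 -5.7000e-01] 221.6
48 [  3.26 588.01 -28.23 553.19 -34.66  70.29] 217.2
48 [ 3.2700e+00  5.8831e+02 -2.8350e+01  5.5339e+02 -3.4480e+01  6.9810e+01
 -1.7000e-01 -1.0000e-01] 215.4
52 [  3.26 588.2  -29.65 553.27 -34.38  69.75] 217.8
52 [ 3.2700e+00  5.8800e+02 -2.9110e+01  5.5304e+02 -3.4370e+01  7.0710e+01
  9.0000e-02  3.2000e-01] 217.2
```

```bash
sed -i '/^if __name__/,$d' fit.py; cat > fit2.py <<'E'
import fit
from fit import *
E0={"scene":np.array([483.7,-43.8]),"top":np.array([480.9,-42.2])}
for n in CAM:
    fit.p_c=[n]
    # rack constrained: copper h_c, brass offset known on plate: yaw, copper h, copper lateral, brass h, brass lateral
    def pts(q):
        yaw=q[0]; Rz=R.from_euler('z',yaw); o=np.r_[E0[n],0]
        g=lambda h,l:o+Rz.apply([-(h+6),l,0])+[0,0,90-h*np.tan(np.pi/6)+10.39]
        return g(q[1],q[2]),g(q[3],q[4])
    f=lambda q:fit.cost_r(np.r_[q[0],pts(q)[0],pts(q)[1]])
    Q=opt(f,[3.26,100,0,64,0],[.1,6,5,6,5]); c,b=pts(Q); print(n,Q.round(2),"cost",round(f(Q),1),"C",c.round(1),"B",b.round(1),"slope spacing",(Q[1]-Q[3])/np.cos(np.pi/6))
E
python3 fit2.py | grep cost
```

```text
scene [ 3.29 99.53 -2.84 64.69 -2.59] cost 141.4 C [587.7 -25.8  42.9] B [553.3 -31.   63. ] slope spacing 40.22823205031335
top [  3.26 104.63   1.69  67.74   3.65] cost 57.3 C [590.9 -30.5  40. ] B [554.5 -36.9  61.3] slope spacing 42.599416158358366
```

The two cameras agree to a few millimetres. The rack-constrained fit gives copper at about (589, -28, 41.5), brass at (554, -34, 62) and grey at (517, -37.5, 83.5) mm. The pallet is at about (470.6, 147.6), yaw 0.185. All of these fit the stated heights and spacing. Next I'll check IK, then move the first ingot.

```bash
cat > arm.py <<'E'
import numpy as np
from rig import manip as m
from scipy.spatial.transform import Rotation as R
PY=.185; PO=np.array([.4706,.1476,0]); RY=3.268
Rp=R.from_euler('z',PY)
W=lambda x,y,z:PO+Rp.apply(np.array([x,y,z])*1e-3)      # pallet mm -> world
Rn=R.from_euler('z',RY)*R.from_euler('y',-30,degrees=True)   # rack plate frame, z=normal
flip=R.from_euler('x',180,degrees=True)                   # tool z down, tool y = -y
def tool(base,turn=0): return base*R.from_euler('z',turn)*flip
def tcp(p,rot,d=.003): return np.asarray(p)-rot.apply([0,0,d])   # grasp point at p
def go(p,rot): m.move_to(list(p),list(rot.as_rotvec()))
def line(p,rot=None,rate=.15): m.servo_line(list(p),None if rot is None else list(rot.as_rotvec()),rate=rate)
def F(): return np.array(m.get_contact_force())
def feel(d,dist,thr,step=.001,rate=.03):
    """advance along unit d until force against motion exceeds thr; return travel"""
    d=np.asarray(d)/np.linalg.norm(d); p0=np.array(m.get_position()); f0=F(); s=0
    while s<dist:
        s+=step; line(p0+d*s,rate=rate); f=-(F()-f0)@d
        if f>thr: break
    print("feel travel %.1f mm force %.1f t=%.1f"%(s*1e3,f,m.get_time())); return s
GREY=np.array([.5172,-.0375,.0835]);BRASS=np.array([.5539,-.034,.0622]);COPPER=np.array([.5893,-.0282,.0415])
E
python3 - <<'E'
from arm import *
def ik(p,r):
    q=m.solve_ik(list(p),list(r.as_rotvec())); return None if q is None else np.round(q,2)
for t in(0,np.pi):
    r=tool(Rn,t)
    for g in(GREY,BRASS,COPPER): print("pick",t,ik(tcp(g,r),r),ik(tcp(g,r)-r.apply([0,0,.1]),r))
for t in(0,np.pi,np.pi/2,-np.pi/2): r=tool(Rp,t);print("place",t,ik(tcp(W(0,0,28),r),r),ik(tcp(W(0,0,150),r),r))
E
```

```text
pick 0 [-0.05  0.73  1.64 -0.09  1.28 -1.7 ] [-0.04  0.67  1.5  -0.08  1.49 -1.7 ]
pick 0 [-0.04  0.8   1.55 -0.09  1.31 -1.69] [-0.03  0.75  1.41 -0.08  1.5  -1.7 ]
pick 0 [-0.03  0.87  1.46 -0.08  1.33 -1.69] [-0.02  0.82  1.32 -0.07  1.52 -1.69]
pick 3.141592653589793 [-0.05  0.73  1.64 -0.09  1.28  1.44] [-0.04  0.67  1.5  -0.08  1.49  1.44]
pick 3.141592653589793 [-0.04  0.8   1.55 -0.09  1.31  1.45] [-0.03  0.75  1.41 -0.08  1.5   1.44]
pick 3.141592653589793 [-0.03  0.87  1.46 -0.08  1.33  1.45] [-0.02  0.82  1.32 -0.07  1.52  1.45]
place 0 [ 0.28  0.62  2.02 -0.    0.51  1.67] [ 0.28  0.38  1.99 -0.    0.77  1.67]
place 3.141592653589793 [ 0.28  0.62  2.02  0.    0.51 -1.48] [ 0.28  0.38  1.99  0.    0.77 -1.48]
place 1.5707963267948966 [ 0.28  0.62  2.02 -0.    0.51  0.09] [ 0.28  0.38  1.99 -0.    0.77  0.09]
place -1.5707963267948966 None None
```

```bash
python3 - <<'E'
from arm import *
r=tool(Rp,0)
go(tcp(W(-22.5,0,110),r),r); print(m.get_time(),F().round(1))
line(tcp(W(-22.5,0,31),r),rate=.2); print(m.get_time(),F().round(1),m.get_position())
m.command_gripper(.055,40); print("w",m.get_width(),m.get_grip_force(),F().round(1),m.get_time())
feel(-Rp.apply([1,0,0]),.009,8)
p=np.array(m.get_position());print("pallet-frame TCP mm",Rp.inv().apply(p-PO)*1e3,F().round(1))
c=m.camera("scene");np.save("s1.npy",c["image"]);c=m.camera("top");np.save("t1.npy",c["image"])
E
```

```text
2.8167 [-0.8  0.2  0.6]
3.3583 [-0.3  0.9  1. ] [0.4486325  0.14323221 0.03409375]
w 0.0658347458041179 43.44811559565855 [-0.6 -1.8  5.8] 3.7
feel travel 4.0 mm force 8.1 t=4.7
pallet-frame TCP mm [-23.62731734   0.10933243  35.89099396] [ 7.3  0.4 -2.4]
```

```bash
python3 - <<'E'
from arm import *
m.hold(.2);p=np.array(m.get_position());print(Rp.inv().apply(p-PO)*1e3,F().round(1),m.get_ee_rot(),tool(Rp,0).as_rotvec())
# push on a little to be sure it is the lip and not friction
feel(-Rp.apply([1,0,0]),.005,18)
m.hold(.2);p=np.array(m.get_position());print(Rp.inv().apply(p-PO)*1e3,F().round(1),m.get_time())
E
```

```text
[-23.59828792   0.10808182  35.87848479] [ 6.5  0.6 -1.9] [-3.1275134  -0.28978169 -0.00594963] [3.12816211e+00 2.90183094e-01 1.77685899e-17]
feel travel 5.0 mm force 6.0 t=6.2
[-24.12215641   0.32978802  36.68938285] [12.9  1.1 -4.1] 6.45
```

```bash
python3 - <<'E'
from arm import *
m.command_gripper(.085); r=tool(Rp,0)
line(np.array(m.get_position())+[0,0,.09],rate=.25)
r=tool(Rn,np.pi); up=Rn.apply([0,0,1])
go(tcp(GREY+up*.1,r),r); print(m.get_time())
for n in("scene","top"): np.save(n[0]+"2.npy",m.camera(n)["image"])
line(tcp(GREY+up*.002,r),rate=.15); m.hold(.1);print(m.get_time(),F().round(1),(np.array(m.get_position())-tcp(GREY+up*.002,r))*1e3)
c=m.camera("scene")["image"];t=m.camera("top")["image"]
import cv2
a=cv2.resize(c[225:315,195:290,::-1],(400,380),interpolation=3);b=cv2.resize(t[150:240,280:375,::-1],(400,380),interpolation=3)
s2=np.load("s2.npy");t2=np.load("t2.npy")
e=cv2.resize(s2[170:220,205:275,::-1],(308,220),interpolation=3);f=cv2.resize(t2[195:245,215:285,::-1],(308,220),interpolation=3)
cv2.imwrite("pics/p2.png",np.vstack([np.hstack([a,b]),cv2.copyMakeBorder(np.hstack([e,f]),0,0,0,184,0)]))
E
```

```text
8.1833
9.1833 [-0.6  0.6 -0.4] [1.19045959 0.12266613 0.894267  ]
```

View pics/p2.png

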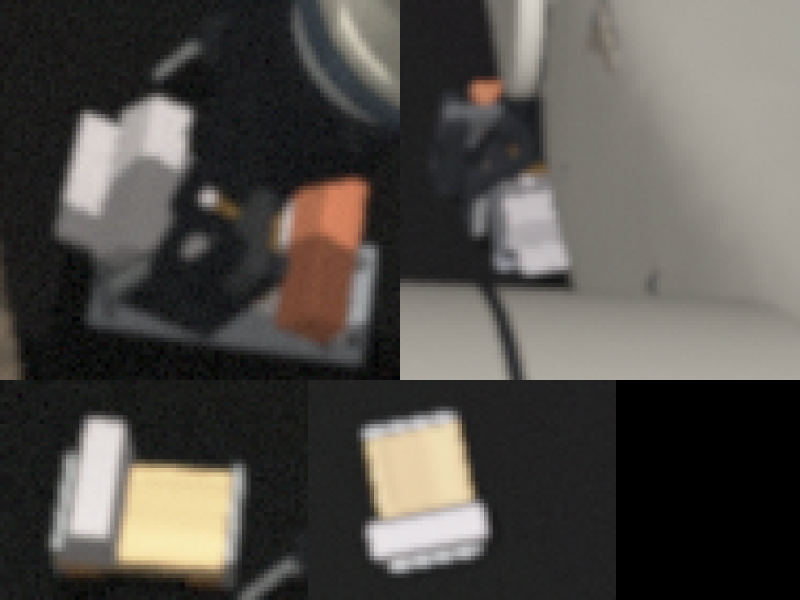

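The pallet now shows the first ingot tight to its robot-side lip. In the rack view the gripper masks brass, so it isn't clear that it straddles grey. I'll overlay the projected tool and grey before closing.

```bash
cat > ov.py <<'E'
from arm import *
from vis import *
def box(lo,hi): return np.array([[x,y,z] for z in(lo[2],hi[2]) for x in(lo[0],hi[0]) for y in(lo[1],hi[1])])
def wire(im,n,P,col,x,y,k):
    q=((proj(n,P)-[x,y]+.5)*k-.5).round().astype(int)
    for i in range(8):
        for j in range(i):
            if bin(i^j).count('1')==1: cv2.line(im,tuple(map(int,q[i])),tuple(map(int,q[j])),col,1)
def shot(fn,wins,objs):
    out=[]
    for n,(x,y,w,h),k in wins:
        im=cv2.resize(m.camera(n)["image"][y:y+h,x:x+w,::-1],None,fx=k,fy=k,interpolation=cv2.INTER_CUBIC)
        for P,c in objs: wire(im,n,P,c,x,y,k)
        out.append(im)
    cv2.imwrite(fn,np.hstack(out))
def fingers():
    o=R.from_rotvec(m.get_ee_rot());p=np.array(m.get_position());w=m.get_width()/2
    return [(o.apply(box([-.011,s*w,-.01],[.011,s*(w+.0145),.022]))+p,(255,255,0)) for s in(-1,1)]
E
python3 - <<'E'
from ov import *
shot("pics/p3.png",[("scene",(195,215,80,100),5),("top",(285,150,80,100),5)],fingers()+[(Rn.apply(V)+GREY,(0,0,255))])
E
```

```text
(no output)
```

View pics/p3.png

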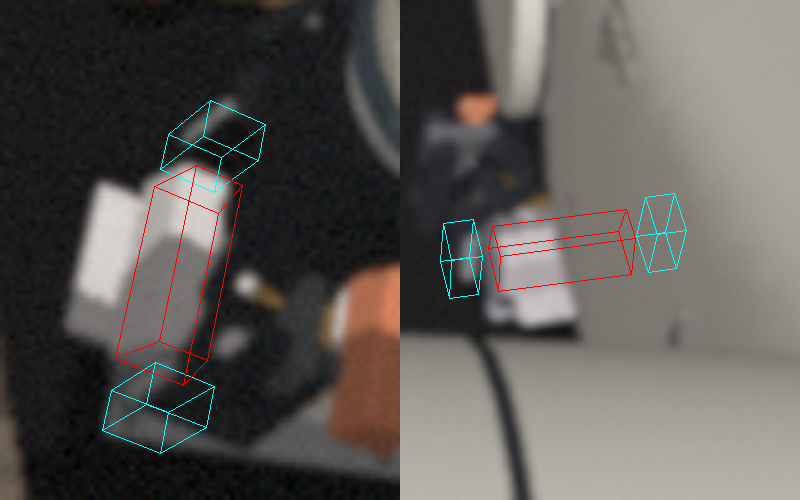

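The fingers (cyan) straddle grey (red, left panel, about (180,270)), and the model fits. Next I'll grip, lift along the normal, and carry grey to the pallet.

```bash
python3 - <<'E'
from ov import *
up=Rn.apply([0,0,1])
m.command_gripper(.055,60); print("w",m.get_width(),F().round(1),m.get_time())
line(np.array(m.get_position())+up*.02,rate=.08); line(np.array(m.get_position())+up*.09,rate=.25)
m.hold(.05);print("lifted",m.get_width(),F().round(1),m.get_time())
r=tool(Rp,0); go(tcp(W(20.5,0,90),r),r); m.hold(.1); print(m.get_time(),F().round(1),Rp.inv().apply(np.array(m.get_position())-PO)*1e3)
p=np.array(m.get_position())+r.apply([0,0,.003])
shot("pics/p4.png",[("scene",(200,140,80,100),5),("top",(215,170,80,100),5)],[(Rp.apply(V)+p,(0,0,255)),(Rp.apply(box([-.0365,-.027,.016],[.0365,.027,.022]))+PO,(0,255,0)),(Rp.apply(V)+W(-23.5,0,28),(255,0,255))])
E
```

```text
w 0.06499351733469202 [ 1.3 -0.1  5.3] 9.7
lifted 0.06507105122731142 [-0.4 -0.1 -0.9] 10.6667
11.65 [ 0.3  1.1 -1.7] [21.81147593 -0.82013269 93.08489254]
```

View pics/p4.png

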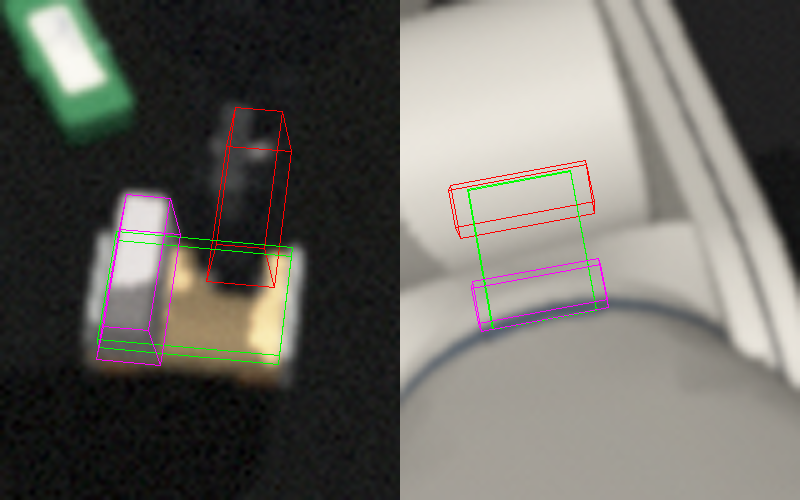

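```bash
python3 - <<'E'
from ov import *
r=tool(Rp,0); loc=lambda:(Rp.inv().apply(np.array(m.get_position())-PO)*1e3).round(2)
print(m.get_grip_force(),m.get_width())
line(tcp(W(17,0,46),r),rate=.15); m.hold(.1); print(loc(),F().round(1),m.get_time())
feel([0,0,-1],.022,5,step=.0015,rate=.04); m.hold(.05); print(loc(),F().round(1))
E
```

```text
67.38442294299603 0.06488343544815206
[17.81 -0.1  49.71] [ 0.3  0.  -1. ] 12.2917
feel travel 21.0 mm force 22.3 t=15.8
[18.01 -0.08 30.16] [-4.4 -1.2 20.2]
```

```bash
python3 - <<'E'
from ov import *
loc=lambda:(Rp.inv().apply(np.array(m.get_position())-PO)*1e3).round(2)
line(np.array(m.get_position())+[0,0,.001],rate=.05); m.hold(.05); print(loc(),F().round(1))
p0=np.array(m.get_position());ex=Rp.apply([1,0,0])
for s in np.arange(.0025,.016,.0015):
    line(p0+ex*s,rate=.08); f=F(); print(round(s*1e3,1),loc(),f.round(1),round(float(f@ex),1))
    if f@ex<-12: break
print(m.get_time())
E
```

```text
[17.94 -0.08 30.97] [-0.1 -0.1 -0.8]
2.5 [20.54 -0.08 30.69] [-0.2 -0.5 -0.2] -0.3
4.0 [22.05 -0.06 30.93] [ 0.6 -0.4 -0.3] 0.5
5.5 [23.61 -0.09 31.  ] [-0.2  0.4 -0.8] -0.1
7.0 [25.09 -0.08 30.99] [ 0.7  0.1 -1. ] 0.7
8.5 [26.55 -0.09 30.98] [ 0.1  0.6 -1.4] 0.2
10.0 [28.02 -0.1  30.98] [ 1.  -0.7 -1. ] 0.8
11.5 [28.39 -0.11 30.77] [-4.7 -1.   1.7] -4.9
13.0 [28.51 -0.18 30.54] [-7.9 -1.2  3.4] -8.0
14.5 [28.62 -0.2  30.31] [-12.2  -0.3   5.7] -12.0
18.3917
```

```bash
cat >> arm.py <<'E'
_s=lambda u,n:Rn.apply(np.array([u,0,n])*1e-3)
GREY=GREY+_s(4.6,3.5);BRASS=BRASS+_s(3,3.5);COPPER=COPPER+_s(4.3,3.5)
E
python3 - <<'E'
from ov import *
m.command_gripper(.085); print(F().round(1))
line(np.array(m.get_position())+[0,0,.09],rate=.25)
r=tool(Rn,np.pi); up=Rn.apply([0,0,1])
go(tcp(BRASS+up*.1,r),r); print(m.get_time())
P=Rp.apply
shot("pics/p5.png",[("scene",(205,170,66,60),6),("top",(215,190,66,60),6)],[(W(23.5,0,28)+P(V),(0,0,255)),(W(-23.5,0,28)+P(V),(255,0,255))])
line(tcp(BRASS,r),rate=.2); m.hold(.05)
import os
shot("pics/p5b.png",[("scene",(195,225,66,90),6),("top",(285,150,66,90),6)],fingers()+[(Rn.apply(V*[1,1,-1])+BRASS,(0,0,255))])
a=cv2.imread("pics/p5.png");b=cv2.imread("pics/p5b.png")[:540];cv2.imwrite("pics/p5c.png",cv2.resize(np.vstack([a,b]),(530,600)))
print(F().round(1),m.get_time())
E
```

```text
[-0.1 -0.  -1. ]
20.0917
[-0.   0.7 -0.7] 20.9917
```

View pics/p5c.png

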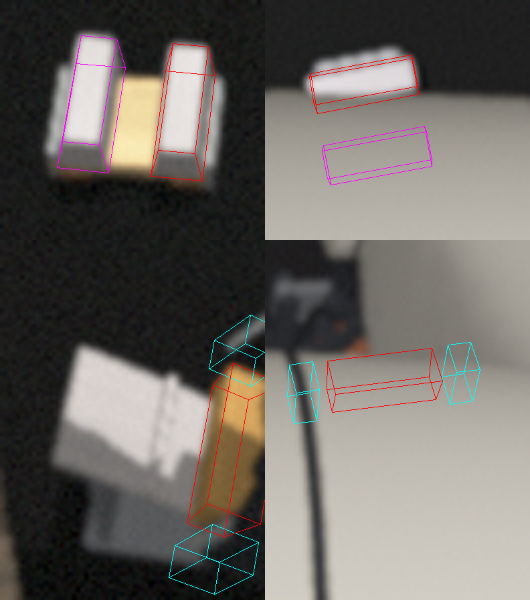

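Top left shows both grey ingots parallel and against their lips. Bottom left shows the fingers straddling brass. Now to grip brass and press it in.

```bash
python3 - <<'E'
from ov import *
up=Rn.apply([0,0,1]); loc=lambda:(Rp.inv().apply(np.array(m.get_position())-PO)*1e3).round(2)
m.command_gripper(.055,60); print("w",m.get_width(),F().round(1))
line(np.array(m.get_position())+up*.02,rate=.1); line(np.array(m.get_position())+up*.09,rate=.25)
print("lifted",m.get_width(),F().round(1),m.get_time())
r=tool(Rp,0); go(tcp(W(-1,0,90),r),r); line(tcp(W(-1,0,58),r),rate=.15); m.hold(.1); print(loc(),F().round(1),m.get_time())
p0=np.array(m.get_position()); f0=F()
for s in np.r_[np.arange(.003,.025,.003),np.arange(.0255,.045,.0015)]:
    line(p0-[0,0,s],rate=.08); f=Rp.inv().apply(F()-f0); print(round(s*1e3,1),loc(),f.round(1))
    if f[2]>25: break
print(m.get_time())
E
```

```text
w 0.06492223189583757 [1.7 1.3 5.2]
lifted 0.06489590382936175 [-0.5  0.2 -1.3] 22.1833
[-0.12 -0.39 61.38] [-0.2  0.5 -0.5] 23.5833
3.0 [ 0.23 -0.42 58.75] [ 0.2 -0.4  0. ]
6.0 [-0.29 -0.35 55.28] [-0.  -0.2 -0.1]
9.0 [-0.3  -0.4  52.15] [ 0.  -1.1 -0.1]
12.0 [-0.29 -0.39 49.17] [-0.5 -1.  -0.4]
15.0 [-0.3  -0.41 46.16] [ 0.1 -0.1 -0.7]
18.0 [-0.25 -0.39 43.19] [0.9 0.1 0.3]
21.0 [-0.23 -0.41 40.21] [0.1 0.9 0. ]
24.0 [-0.26 -0.41 37.2 ] [-1.1 -0.7 -0.8]
25.5 [-0.16 -0.39 35.82] [ 0.7 -1.1  0.1]
27.0 [-0.19 -0.4  34.3 ] [-0.6 -0.6 -0. ]
28.5 [-0.17 -0.4  32.8 ] [ 0.5 -0.6 -0.2]
30.0 [-0.04 -0.39 32.53] [-4.  -0.6 16.2]
31.5 [-0.06 -0.38 32.4 ] [-8.8 -1.5 38.5]
26.8333
```

```bash
python3 - <<'E'
from ov import *
loc=lambda:(Rp.inv().apply(np.array(m.get_position())-PO)*1e3).round(2); r=tool(Rp,0)
m.command_gripper(.085)
line(np.array(m.get_position())+[0,0,.05],rate=.25)
m.command_gripper(0.0,30); print(m.get_width(),m.get_time())
for x in(0,27):
    line(tcp(W(x,0,67 if x==0 else 69),r,0),rate=.2); p0=np.array(m.get_position()); f0=F()
    for s in np.arange(.0015,.012,.0015):
        line(p0-[0,0,s],rate=.08); f=F()-f0
        if f[2]>12: break
    print(x,loc(),f.round(1),m.get_time())
    line(np.array(m.get_position())+[0,0,.01],rate=.2)
E
```

```text
-2.80955105769885e-05 28.2917
0 [-3.600e-01 -2.000e-02  6.198e+01] [-4.3 -1.4 23.1] 29.5417
27 [ 2.777e+01 -3.000e-02  6.201e+01] [-2.8  0.  13.3] 31.3333
```

The brass top (61.98) and grey top (62.01) are flush at the expected 62 mm. Copper is next, gripped high so the tips clear the lower layer.

```bash
python3 - <<'E'
from ov import *
loc=lambda:(Rp.inv().apply(np.array(m.get_position())-PO)*1e3).round(2); up=Rn.apply([0,0,1])
line(np.array(m.get_position())+[0,0,.06],rate=.25); m.command_gripper(.085,60)
r=tool(Rn,np.pi); go(tcp(COPPER+up*.1,r),r); line(tcp(COPPER+up*.008,r),rate=.2); m.hold(.05); print(F().round(1),m.get_time())
shot("pics/p6.png",[("scene",(205,225,90,100),5),("scene",(205,160,66,100),5)],fingers()+[(Rn.apply(V)+COPPER,(0,0,255))])
E
```

```text
[-0.1 -0.7  0. ] 34.3083
```

View pics/p6.png

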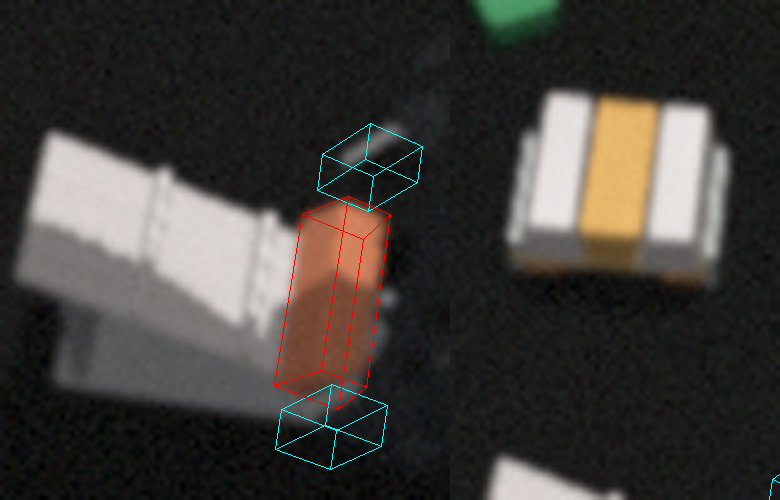

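The bottom layer sits flush (right panel). Copper at (335,310) lies between the fingers.

```bash
python3 - <<'E'
from ov import *
up=Rn.apply([0,0,1]); loc=lambda:(Rp.inv().apply(np.array(m.get_position())-PO)*1e3).round(2)
m.command_gripper(.055,60); print("w",m.get_width(),F().round(1))
line(np.array(m.get_position())+up*.02,rate=.1); line(np.array(m.get_position())+up*.09,rate=.25)
print("lifted",m.get_width(),F().round(1),m.get_time())
r=tool(Rp,np.pi/2); go(tcp(W(0,0,110),r),r); line(tcp(W(0,0,71),r),rate=.15); m.hold(.1); print(loc(),F().round(1),m.get_time())
p0=np.array(m.get_position()); f0=F()
for s in np.arange(.002,.017,.001):
    line(p0-[0,0,s],rate=.06); f=F()-f0
    if f[2]>6: break
print(s,loc(),f.round(1),m.get_time())
E
```

```text
w 0.06473719787594996 [1.9 0.4 4.7]
lifted 0.06480101583911216 [-0.9  0.2 -1.9] 35.6
[ 0.76 -0.17 74.51] [-0.3 -0.3 -1.6] 37.3333
0.011000000000000001 [ 0.91 -0.16 64.73] [-4.3 -1.6 19.5] 39.8333
```

```bash
python3 - <<'E'
from ov import *
m.command_gripper(.085); line(np.array(m.get_position())+[0,0,.08],rate=.15)
go([.35,-.35,.3],tool(Rp,np.pi/2)); m.hold(.2); print(m.get_time(),F().round(1))
shot("pics/p7.png",[("scene",(200,160,70,80),5),("top",(215,180,70,80),5)],[(W(0,0,52)+(Rp*R.from_euler('z',90,degrees=True)).apply(V),(0,0,255))])
E
```

```text
42.9917 [ 0.2 -0.2 -0.8]
```

View pics/p7.png

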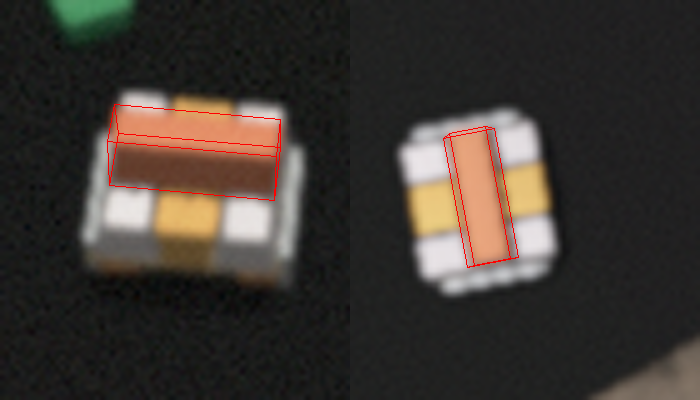

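Copper lies level, crosswise and centred. In the top view its middle is at about (481,197), and the layer's middle is at about (479,198). Handing in.

```bash
python3 -c "
from rig import manip as m
print(m.sign_off(), m.get_time())"
```

```text
the job is handed in; nothing more can be done
the job is handed in; nothing more can be done
```

I finished the stack and handed it in at about 43 s of the 72 s allowed: both grey ingots are against their lips, brass sits flush between them, and copper lies crosswise and centred on top; the judge's verdict was not shown.

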